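# Sort returned assembly parts into the sample-marked stock trays

### The job

Sort the five loose parts on the bench - two control knobs, two levelling feet and a terminal block - into the three blue trays: each tray is for the kind of part whose sample is fixed on its ledge. Every part must end standing upright, the same way up as its sample, flat on the floor of its tray, released and still. Leave the roll of tape lying among them where it is.

Things in the scene. Friction and masses are not known exactly. Their poses are not given: they have to be found in the camera images.
- knob_a_center (a point): control knob: plain black plastic disc, 44 mm diameter, 26 mm high, vertical sides, flat underside, a white pointer line on top. Two alike. The point is its centre, 13 mm above its underside; z is its own up axis. About 35 g
- knob_b_center (a point): control knob: plain black plastic disc, 44 mm diameter, 26 mm high, vertical sides, flat underside, a white pointer line on top. Two alike. The point is its centre, 13 mm above its underside; z is its own up axis. About 35 g
- foot_a_center (a point): levelling foot: black rubber disc, 36 mm diameter, 12 mm thick, lying flat, with an upright steel stem of 12 mm diameter at its centre; 50 mm high in all. Two alike. The point is on the axis half-way up, 25 mm above its underside (so on the stem); z is its own up axis, along the stem. About 90 g
- foot_b_center (a point): levelling foot: black rubber disc, 36 mm diameter, 12 mm thick, lying flat, with an upright steel stem of 12 mm diameter at its centre; 50 mm high in all. Two alike. The point is on the axis half-way up, 25 mm above its underside (so on the stem); z is its own up axis, along the stem. About 90 g
- block_center (a point): terminal block: white plastic bar 60 mm long (its x), 24 mm wide (its y), 28 mm high (z), steel screw heads along its top; the only one. The point is its centre, 14 mm above its underside. About 50 g
- tray_knob: fixed blue open tray, 140 x 140 mm outside, walls 5 mm thick and 30 mm high, inside 130 x 130 mm, inner floor 5 mm above the table. Origin: under the centre of the open square, at table height; x points away from the robot to a solid ledge (20 mm high, reaching from 70 to 122 mm along x) that carries a sample, fixed for good 97 mm along x: a control knob, so this tray is for the control knobs. The three trays differ only in their sample
- tray_foot: fixed blue open tray, 140 x 140 mm outside, walls 5 mm thick and 30 mm high, inside 130 x 130 mm, inner floor 5 mm above the table. Origin: under the centre of the open square, at table height; x points away from the robot to a solid ledge (20 mm high, reaching from 70 to 122 mm along x) that carries a sample, fixed for good 97 mm along x: a levelling foot, so this tray is for the levelling feet. The three trays differ only in their sample
- tray_block: fixed blue open tray, 140 x 140 mm outside, walls 5 mm thick and 30 mm high, inside 130 x 130 mm, inner floor 5 mm above the table. Origin: under the centre of the open square, at table height; x points away from the robot to a solid ledge (20 mm high, reaching from 70 to 122 mm along x) that carries a sample, fixed for good 97 mm along x: a terminal block, its length across the tray, so this tray is for the terminal block. The three trays differ only in their sample
- tape: roll of grey tape lying flat among the parts: ring of 50 mm outer, 33 mm inner diameter, 19 mm high; origin at the centre of its underside. Not to be sorted
There are look-alikes about, which are no part of the job. What is shaped like the part that bears foot_b_center but turquoise is not meant. Leave any purple look-alike of the part that bears block_center alone.

How it is judged:
By the outcome, as a careful person would: the job done as asked, in the order asked, and still so for the second after the job is handed in, with the robot touching nothing.
It also fails if it takes over 109 s, if anything falls off the work surface, if the arm or the gripper's body presses on something with over 40 N, if the wrist force passes 120 N, or if a joint passes its speed limit or range.

### The arm

A 6-joint arm with a two-finger parallel gripper is mounted at the origin on the work surface. World frame = base frame: x ahead of the robot, y to its left, z up, the work surface at z = 0. Lengths are in m, angles in rad, forces in N, time in s.
With the tool pointing down it reaches from about 0.425 to 0.95 m from the base axis. Payload 3.5 kg.
Tool frame: the origin (TCP) lies midway between the tips of the shut fingers; the grasp point (between the pads) lies 19 mm behind it (ctrl.pinch_z is the distance from the TCP to the grasp point, in m); z points along the fingers, y is the line along which they close (so a half turn about z gives the same grasp; the last joint's range is limited). The gripper opens to 85 mm and grips with 20 to 120 N. Pads are 22 mm wide; open, the fingers measure 114 mm over their backs; the gripper's body (76 mm by 85 mm) begins 54 mm behind the grasp point. The pads swing forward as they close: fully open they stand 13 mm farther back than shut.
Start: joints at [1.159, 0.286, 1.577, -0, 1.279, -0.15], TCP at [0.175, 0.652, 0.231] pointing down, gripper open.
Joint ranges: [-2.77, 2.77], [-0.9, 2.22], [0.21, 2.48], [-1.53, 4.67], [0.24, 2.81], [-2.84, 2.84]. Speed limits (rad/s): [2.79, 2.79, 3.14, 3.14, 3.14, 3.14].

### API

Orientations are given as a unit quaternion [x, y, z, w].
In Python, from plant import get_state, viewer, sign_off, ctrl gives the robot as it stands. The module is installed in compiled form; this text tells all that it offers.
- The arm moves only by the shell command python3 -m handwheel 'ROWS' [FORCE]. ROWS is JSON, a list that holds one entry, the list of rows, each a list of 5 numbers: the finger opening in m, from 0 to 0.0854, then the shift along the tool's x, y, z in m, then the turn about the tool's z in degrees. In form: [[[claw, x, y, z, spin], ...]]. A call has 1 to 12 rows; each row shifts and turns the commanded pose from where the row before left it, along the tool's axes as they then stand; what a row does not reach is not made up. A row lasts 1/12 s, in which the tool goes at most 41.7 mm and 7.16 degrees, less where a joint would pass 70% of its speed; a pose out of reach is approached as far as the arm can. A call is refused whole if a number of a shift passes 0.0417 or a number of a turn 7.16, either way. A call with a gripper value outside its range is refused whole. The fingers move at their own pace and stop on an object; FORCE is the grip in N (left out, the last holds). Time passes only in rows, so rows that do not move let the fingers close. It gives the time, the measured TCP pose, the force, the opening and the grip force at its end, in the units of the state.
- get_state(): the state, without advancing time (a new reading comes with each control period).
- viewer.read_camera(name): name is "side" or "top"; returns the picture (420x560x3 uint8, blue, green, red); there is no depth.
- viewer.camera_params(name): a dict with "fov_y" (degrees; the focal length in pixels is half the picture's height over the tangent of half this angle, whatever the lens; pixels are square), "cx", "cy" (the principal point, pixels), "xyz" and "attitude" of the camera in the world. Camera axes: x right, y up, looking along -z (the intrinsics and any distortion apply to the point x, -y, -z); pixel columns grow to the right and rows downward; lengths in m; the calibration is good to about 2 mm. A picture is of the moment at which its call begins. camera_params takes no time and is no camera call.
- sign_off(): hands the job in; it is judged then, once.
Trained networks look in the newest picture that a camera, given by its name, has taken for a name from the list of things; names that differ only in an ending like _2 or _b are one class to them, and where a whole thing is asked for, a point or a joint stands for the part that bears it (a point fixed in the world has none). Each returns a list of dicts, best first, with "confidence" (0 to 1); they miss things now and then, are a little off and sometimes report something else, mostly with a low value. They report only what shows in the picture. A call takes as long as a camera call. They do not tell look-alikes from the thing itself.
- viewer.look_for(camera, name): "extent" ([left, top, width, height] as shares, 0 to 1, of the picture: columns of its width, rows of its height, round what is visible of it).
- viewer.outline_of(camera, name): "mask" (420x560 bool, what is visible of it) and "extent" ([left, top, width, height] as shares, 0 to 1, of the picture: columns of its width, rows of its height, round what is visible of it).
- viewer.pinpoint(camera, name): "xy" ([column, row] as shares, 0 to 1, of the picture: columns of its width, rows of its height: a listed point, or the origin of a listed thing).
The state is a dict: "time": time; "qpos": joint angles; "dq": joint speeds; "joint_efforts": joint torques, N m; "eef_pos": TCP position; "tcp_rot": TCP orientation; "contact_force": force on the tool from outside, world axes, zero at the start; "wrist_torque": the same for the moment, N m; "opening": opening from 0.0 (shut) to 1.0 (fully open); "finger_force": force on a finger pad.
Only numpy, scipy, OpenCV 4.12 (cv2) and the standard library are available. Lean on these libraries where they do the work, as an engineer would, in place of code of your own. Each camera call takes 0.05 s, during which the arm holds its last target. There are 200 camera calls.

## Working session

There is one attempt and no reset: what is moved stays moved. The work goes in short steps, Python scripts to look and compute and a shell command to move; the robot and the scene stay as the last step left them, time stands still between calls to the robot, and variables do not carry over. Pictures are saved under pics/ and viewed, at most 14 in all, crops included, and the job is handed in when it is done.

```bash
mkdir -p pics; python3 - <<'E'
from plant import get_state, viewer, ctrl
import cv2
s=get_state()
print({k:s[k] for k in ('time','eef_pos','tcp_rot','opening')}, ctrl.pinch_z)
for c in('top','side'):
    print(c,viewer.camera_params(c)); cv2.imwrite(f'pics/{c}0.png',viewer.read_camera(c))
E
```

```text
{'time': 0.0, 'eef_pos': array([0.17441474, 0.65140643, 0.22991488]), 'tcp_rot': array([ 1.30522060e-01,  9.91444693e-01, -1.14116759e-03, -3.32657963e-04]), 'opening': 1.0004998018350708} 0.0187
top {'fov_y': 46.35414496655193, 'cx': 279.7735837025105, 'cy': 211.9236798386791, 'xyz': array([0.3561923 , 0.03924929, 1.06332719]), 'attitude': array([-0.03550626,  0.05607242,  0.71219484, -0.69883739])}
side {'fov_y': 53.54051261026869, 'cx': 282.50017423432377, 'cy': 210.05203072426897, 'xyz': array([ 0.28014067, -0.53517065,  0.6367314 ]), 'attitude': array([ 0.39206907, -0.08021869, -0.18400272,  0.89776935])}
```

View pics/top0.png

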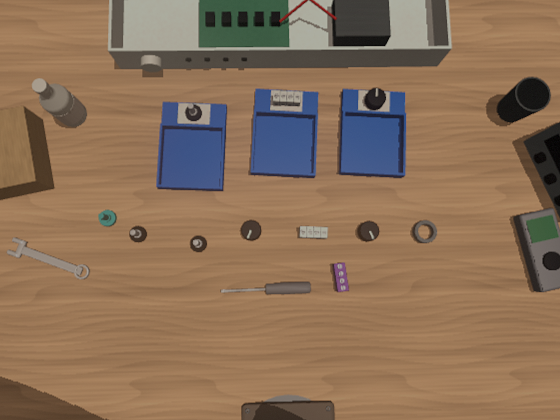

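View pics/side0.png

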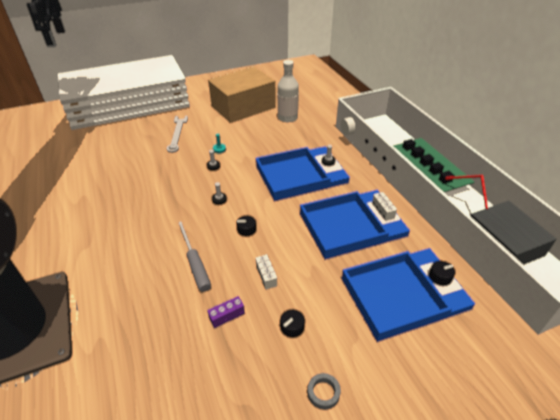

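Top view: feet at (138,234) and (199,243), knobs at (251,230) and (369,231), and the white block at (313,232). The tape is at (424,232). The look-alikes are a turquoise foot at (108,218) and a purple block at (341,277). The trays left to right are foot (192,155), block (284,143) and knob (372,145), and the samples sit on their ledges. The side view agrees, and all the parts look upright.

```bash
cat > h.py <<'E'
import numpy as np, cv2
from plant import get_state, viewer
from scipy.spatial.transform import Rotation as R
P={c:viewer.camera_params(c) for c in('top','side')}
def ray(c,u,v):
    p=P[c]; f=210/np.tan(np.radians(p['fov_y'])/2)
    d=R.from_quat(p['attitude']).apply([(u-p['cx'])/f,-(v-p['cy'])/f,-1]); return p['xyz'],d
def at(c,u,v,z):
    o,d=ray(c,u,v); return o+d*(z-o[2])/d[2]
def tri(a,b):
    (o1,d1),(o2,d2)=ray('top',*a),ray('side',*b)
    t=np.linalg.lstsq(np.c_[d1,-d2],o2-o1,rcond=None)[0]
    p,q=o1+t[0]*d1,o2+t[1]*d2; return (p+q)/2,np.linalg.norm(p-q)
def proj(c,p):
    k=P[c]; f=210/np.tan(np.radians(k['fov_y'])/2)
    x=R.from_quat(k['attitude']).inv().apply(np.asarray(p)-k['xyz']); return np.array([k['cx']-f*x[0]/x[2],k['cy']+f*x[1]/x[2]])
E
python3 - <<'E'
from h import *
for c in P: viewer.read_camera(c)
H=dict(knob_a_center=.013,foot_a_center=.025,block_center=.014,tray_knob=0,tray_foot=0,tray_block=0,tape=0)
for n,z in H.items():
    L={}
    for c in P:
        L[c]=[(r['confidence'],np.array(r['xy'])*[560,420]) for r in viewer.pinpoint(c,n)]
        for k,uv in L[c]: print(n,c,round(k,2),uv.round(1),at(c,*uv,z).round(4))
    for _,a in L['top']:
        for _,b in L['side']:
            p,e=tri(a,b)
            if e<.012 and p[2]<.1: print('   tri',p.round(4),round(e,4))
E
python3 - <<'E'
from h import *
a=cv2.imread('pics/top0.png')[195:295,85:405]; cv2.imwrite('pics/crop0.png',cv2.resize(a,None,fx=2.5,fy=2.5,interpolation=cv2.INTER_CUBIC))
E
```

```text
knob_a_center top 0.55 [369.8 229.7] [ 0.4508 -0.1867  0.013 ]
knob_a_center side 0.93 [290.8 325.4] [ 0.4444 -0.1866  0.013 ]
   tri [ 0.4479 -0.1862  0.0115] 0.0062
foot_a_center top 0.72 [196.5 245.9] [0.4221 0.1845 0.025 ]
foot_a_center side 0.42 [244.5 224.5] [0.4494 0.0623 0.025 ]
block_center top 0.88 [312.3 230.4] [ 0.4514 -0.062   0.014 ]
block_center top 0.78 [341.1 277.8] [ 0.3491 -0.1204  0.014 ]
block_center side 0.89 [223.7 310.4] [ 0.3485 -0.1139  0.014 ]
block_center side 0.83 [266.8 271.2] [ 0.4496 -0.0626  0.014 ]
   tri [ 0.4507 -0.0619  0.0129] 0.0016
   tri [ 0.3484 -0.1191  0.0216] 0.0015
tray_knob top 0.96 [369.4 148.3] [ 0.6346 -0.1966  0.    ]
tray_knob side 0.88 [388.5 297.4] [ 0.6362 -0.1967  0.    ]
   tri [ 6.351e-01 -1.968e-01  5.000e-04] 0.0015
tray_foot top 0.8 [192.5 158. ] [0.6178 0.197  0.    ]
tray_foot side 0.65 [288.4 180.9] [0.6045 0.187  0.    ]
   tri [ 0.6156  0.1998 -0.0114] 0.0101
tray_block top 0.95 [283.6 147.5] [ 0.6389 -0.0047  0.    ]
tray_block side 0.82 [341.8 233.2] [ 0.6376 -0.0193  0.    ]
   tri [ 0.645  -0.0059 -0.0163] 0.0034
tape top 0.71 [424.5 234.7] [ 0.4388 -0.3094  0.    ]
```

View pics/crop0.png

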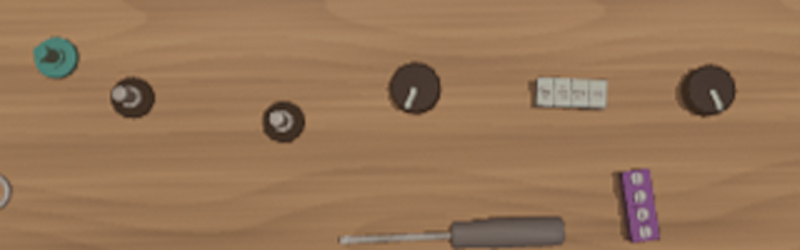

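The crop confirms the choice: black feet at (138,234) and (199,243), with the turquoise foot and purple block left alone. All the parts are upright. Next I'll refine the poses by fitting silhouettes in both cameras.

```bash
cat > fit.py <<'E'
from h import *
from scipy.optimize import minimize
a=np.linspace(0,2*np.pi,40,endpoint=False)
cyl=lambda r,z0,z1:np.vstack([np.c_[r*np.cos(a),r*np.sin(a),a*0+z] for z in(z0,z1)])
box=lambda x0,x1,y,z0,z1:np.array([[i,j,k] for i in(x0,x1) for j in(-y,y) for k in(z0,z1)])
SH=dict(knob=cyl(.022,0,.026),disc=cyl(.018,0,.012),block=box(-.03,.03,.012,0,.028),
 tray=np.vstack([box(-.07,.07,.07,0,.03),box(.07,.122,.07,0,.02)]))
def mask(img,kind):
    h=cv2.cvtColor(img,cv2.COLOR_BGR2HSV); H,S,V=[h[...,i].astype(int) for i in range(3)]
    if kind=='tray': return (H>105)&(H<130)&(S>150)
    if kind=='block': return (S<60)&(V>110)
    return V<75
def fit(imgs,kind,x,y,yaw=0,dz=0,win=.035,K=6):
    pts=SH[kind]; out={}
    sh=lambda p:pts@R.from_euler('z',p[2]).as_matrix().T+[p[0],p[1],dz]
    tg={}
    for c,img in imgs.items():
        m=mask(img,kind).astype(np.uint8)
        hull=lambda p:cv2.convexHull(np.array([proj(c,q) for q in sh(p)],np.float32))
        n,l,st,ce=cv2.connectedComponentsWithStats(m,connectivity=8)
        u=proj(c,[x,y,dz+pts[:,2].mean()])
        i=1+np.argmin([np.hypot(*(ce[j]-u))-(0 if st[j][4]>30 else -1e3) for j in range(1,n)])
        cn=np.vstack(cv2.findContours((l==i).astype(np.uint8),0,cv2.CHAIN_APPROX_NONE)[0])
        # grow contour by half pixel (upscale the filled blob)
        o=np.floor(cn.reshape(-1,2).min(0)-12).astype(int); w=cn.reshape(-1,2).max(0)-o+14
        b=cv2.resize(((l==i)[o[1]:o[1]+w[1],o[0]:o[0]+w[0]]*255).astype(np.uint8),None,fx=K,fy=K,interpolation=cv2.INTER_LINEAR)>127
        hc=cv2.convexHull(np.vstack(cv2.findContours(b.astype(np.uint8),0,1)[0]))
        B=np.zeros(b.shape,np.uint8); cv2.fillConvexPoly(B,hc,1)
        tg[c]=(B,o,hull)
    def cost(p,cs=None):
        s=0
        for c in cs or tg:
            B,o,hull=tg[c]; A=np.zeros_like(B)
            q=(hull(p)-o+.5)*K-.5
            cv2.fillConvexPoly(A,(q*16).round().astype(np.int32),1,shift=4)
            s+=1-(A&B).sum()/(A|B).sum()
        return s/len(cs or tg)
    res={}
    for cs in (['top'],['side'],['top','side']):
        if not all(c in tg for c in cs): continue
        s0=np.array([[0,0,0],[.01,0,0],[0,.01,0],[0,0,.15]])+[x,y,yaw]
        r=minimize(cost,[x,y,yaw],args=(cs,),method='Nelder-Mead',options=dict(initial_simplex=s0,xatol=1e-4,fatol=1e-4))
        res['+'.join(cs)]=(r.x.round(4),round(r.fun,3))
    return res
E
python3 - <<'E'
from fit import *
I={c:cv2.imread(f'pics/{c}0.png') for c in P}
for n,k,u in [('foot1','disc',(138,234)),('foot2','disc',(199,243)),('knob1','knob',(251,230)),('knob2','knob',(369,231)),('block','block',(313,232)),('trayF','tray',(192,155)),('trayB','tray',(284,143)),('trayK','tray',(372,145))]:
    p=at('top',*u,.01)
    print(n,fit(I,k,p[0],p[1],np.pi/2 if k=='block' else 0))
E
```

```text
foot1 {'top': (array([0.4508, 0.3111, 0.    ]), np.float64(1.0)), 'side': (array([0.4545, 0.319 , 0.0398]), np.float64(0.454)), 'top+side': (array([0.4545, 0.319 , 0.0398]), np.float64(0.727))}
foot2 {'top': (array([0.4292, 0.1813, 0.    ]), np.float64(1.0)), 'side': (array([0.43  , 0.1892, 0.1874]), np.float64(0.45)), 'top+side': (array([0.43  , 0.1892, 0.1874]), np.float64(0.725))}
knob1 {'top': (array([0.4617, 0.0588, 0.0539]), np.float64(0.265)), 'side': (array([ 0.455 ,  0.0733, -0.0504]), np.float64(0.244)), 'top+side': (array([0.4564, 0.0628, 0.0495]), np.float64(0.347))}
knob2 {'top': (array([ 0.4482, -0.1854,  0.    ]), np.float64(1.0)), 'side': (array([ 0.45  , -0.1799,  0.0225]), np.float64(0.203)), 'top+side': (array([ 0.45  , -0.1799,  0.0225]), np.float64(0.602))}
block {'top': (array([ 0.4483, -0.0637,  1.5708]), np.float64(1.0)), 'side': (array([ 0.4485, -0.0595,  1.4419]), np.float64(0.141)), 'top+side': (array([ 0.4485, -0.0595,  1.4419]), np.float64(0.571))}
trayF {'top': (array([0.6221, 0.1967, 0.    ]), np.float64(1.0)), 'side': (array([ 0.6202,  0.2026, -0.0571]), np.float64(0.089)), 'top+side': (array([ 0.6202,  0.2026, -0.0571]), np.float64(0.545))}
trayB {'top': (array([ 0.6465, -0.0054,  0.    ]), np.float64(1.0)), 'side': (array([ 0.6463, -0.0014, -0.0674]), np.float64(0.072)), 'top+side': (array([ 0.6463, -0.0014, -0.0674]), np.float64(0.536))}
trayK {'top': (array([ 0.6394, -0.2006,  0.    ]), np.float64(1.0)), 'side': (array([ 0.6436, -0.1969, -0.0662]), np.float64(0.053)), 'top+side': (array([ 0.6436, -0.1969, -0.0663]), np.float64(0.527))}
```

```bash
python3 - <<'E'
from h import *
T=cv2.cvtColor(cv2.imread('pics/top0.png'),cv2.COLOR_BGR2HSV)
S=cv2.cvtColor(cv2.imread('pics/side0.png'),cv2.COLOR_BGR2HSV)
for u,v in [(372,150),(372,175),(395,105),(369,228),(372,245),(251,225),(313,232),(320,240),(302,232),(138,237),(199,247),(199,236),(230,235)]: print('t',u,v,T[v,u])
for u,v in [(292,326),(246,228),(220,199),(212,165),(265,270),(262,275),(280,340),(235,240)]: print('s',u,v,S[v,u])
for r in (223,228,233,238,243): print(T[r,355:385,2])
print(T[232,295:332,1],T[232,295:332,2])
E
```

```text
t 372 150 [110 140 138]
t 372 175 [124  74  55]
t 395 105 [109 158 134]
t 369 228 [12 80 70]
t 372 245 [ 14 114 148]
t 251 225 [11 85 72]
t 313 232 [ 21  26 156]
t 320 240 [ 15 112 161]
t 302 232 [ 16  32 151]
t 138 237 [ 14  40 129]
t 199 247 [ 14  56 100]
t 199 236 [ 13 100  66]
t 230 235 [ 15 111 166]
s 292 326 [ 0 16 32]
s 246 228 [170  21  36]
s 220 199 [17 33 69]
s 212 165 [15 38 95]
s 265 270 [ 17  41 206]
s 262 275 [ 19  43 149]
s 280 340 [ 14 133 215]
s 235 240 [ 15 127 230]
[153 153 153 155 159 116  83  66  58  61  67  69  69  70  70  69  69  70
  66  65  90 122 146 151 150 151 154 154 154 154]
[161 124  86  62  56  59  69  73  71  70  71  71  70  69  70  70  69  70
  70  69  70  69  68  71 149 159 158 157 158 157]
[122 105  84  61  57  59  71  73  72  72  72  72  70  69  80 166 168 106
  65  70  70  70  70  62 150 163 161 161 162 161]
[157 160 148 115  95  69  54  57  57  62  64  70  74  71  71  69  90 141
 125  74  75 138 162 166 164 164 165 165 164 165]
[158 158 158 157 158 158 158 158 157 158 158 160 159 158 158 158 157 154
 153 154 154 154 154 154 154 154 154 154 155 156]
[114 111 119 120  78  16  25  32  33  36  25  26  23  27  31  28  29  23
  26  29  28  29  28  33  25  30  25  27  30  29  29  21  57 108 117 115
 112] [155 158 122  96  95 164 163 151 149 142 166 159 168 161 157 157 157 170
 156 149 156 158 157 139 165 146 164 158 151 151 151 167 156 151 153 153
 152]
```

```bash
python3 - <<'E'
s=open('fit.py').read()
i=s.index("    if kind=='tray'"); j=s.index("def fit(")
s=s[:i]+"""    if kind=='tray': return (H>100)&(H<135)&(S>60)
    if kind=='block': return (S<70)&(V>100)
    if kind=='foot': return (V<90)|(S<75)
    return V<(92 if top else 62)
"""+s[j:]
s=s.replace("def mask(img,kind):","def mask(img,kind,top):").replace("mask(img,kind).ast","mask(img,kind,c=='top').ast")
s=s.replace(" tray=np"," foot=np.vstack([cyl(.018,0,.012),cyl(.006,.012,.05)]),\n tray=np")
open('fit.py','w').write(s)
E
cat > all.py <<'E'
from fit import *
I={c:cv2.imread(f'pics/{c}0.png') for c in P}
for n,k,u in [('foot1','foot',(138,234)),('foot2','foot',(199,243)),('knob1','knob',(251,230)),('knob2','knob',(369,231)),('block','block',(313,232)),('trayF','tray',(192,145)),('trayB','tray',(284,133)),('trayK','tray',(372,135))]:
    p=at('top',*u,.01)
    print(n,*[(a,*b) for a,b in fit(I,k,p[0],p[1],np.pi/2 if k=='block' else 0).items()])
E
python3 all.py
```

```text
foot1 ('top', array([0.4508, 0.3111, 0.    ]), np.float64(1.0)) ('side', array([0.4586, 0.3245, 0.2651]), np.float64(0.507)) ('top+side', array([0.4586, 0.3245, 0.2651]), np.float64(0.753))
foot2 ('top', array([0.4292, 0.1813, 0.    ]), np.float64(1.0)) ('side', array([ 0.4284,  0.1875, -0.0903]), np.float64(0.191)) ('top+side', array([ 0.4284,  0.1875, -0.0903]), np.float64(0.596))
knob1 ('top', array([0.4602, 0.057 , 0.1195]), np.float64(0.215)) ('side', array([ 0.4572,  0.0745, -0.0783]), np.float64(0.284)) ('top+side', array([ 0.4589,  0.0586, -0.112 ]), np.float64(0.34))
knob2 ('top', array([ 0.4482, -0.1854,  0.    ]), np.float64(1.0)) ('side', array([ 0.4498, -0.1798,  0.0208]), np.float64(0.215)) ('top+side', array([ 0.4498, -0.1798,  0.0208]), np.float64(0.607))
block ('top', array([ 0.4483, -0.0637,  1.5708]), np.float64(1.0)) ('side', array([ 0.4487, -0.0604,  1.4669]), np.float64(0.093)) ('top+side', array([ 0.4487, -0.0604,  1.4669]), np.float64(0.546))
trayF ('top', array([0.6446, 0.1967, 0.    ]), np.float64(1.0)) ('side', array([ 0.6189,  0.2004, -0.0531]), np.float64(0.036)) ('top+side', array([ 0.6189,  0.2004, -0.0531]), np.float64(0.518))
trayB ('top', array([ 0.6692, -0.0059,  0.    ]), np.float64(1.0)) ('side', array([ 0.6452, -0.0033, -0.0589]), np.float64(0.026)) ('top+side', array([ 0.6453, -0.0033, -0.0589]), np.float64(0.513))
trayK ('top', array([ 0.6622, -0.2016,  0.    ]), np.float64(1.0)) ('side', array([ 0.6424, -0.1987, -0.062 ]), np.float64(0.018)) ('top+side', array([ 0.6424, -0.1987, -0.062 ]), np.float64(0.509))
```

```bash
sed -i 's/hull=lambda p:/hull=lambda p,c=c:/' fit.py; python3 all.py; python3 - <<'E'
from h import *
S=cv2.imread('pics/side0.png'); V=S.max(2)
print(V[309:340:3,274:312])
E
```

```text
foot1 ('top', array([0.4517, 0.3124, 0.0517]), np.float64(0.125)) ('side', array([0.4586, 0.3245, 0.2651]), np.float64(0.507)) ('top+side', array([0.4528, 0.3127, 0.1141]), np.float64(0.356))
foot2 ('top', array([ 0.4285,  0.1837, -0.0334]), np.float64(0.12)) ('side', array([ 0.4284,  0.1875, -0.0903]), np.float64(0.191)) ('top+side', array([0.428 , 0.1838, 0.0697]), np.float64(0.159))
knob1 ('top', array([0.4546, 0.0707, 0.072 ]), np.float64(0.055)) ('side', array([ 0.4572,  0.0745, -0.0783]), np.float64(0.284)) ('top+side', array([0.4547, 0.0707, 0.0699]), np.float64(0.172))
knob2 ('top', array([ 0.4485, -0.1814,  0.024 ]), np.float64(0.042)) ('side', array([ 0.4498, -0.1798,  0.0208]), np.float64(0.215)) ('top+side', array([ 0.4485, -0.1814,  0.0276]), np.float64(0.131))
block ('top', array([ 0.4483, -0.063 ,  1.511 ]), np.float64(0.039)) ('side', array([ 0.4487, -0.0604,  1.4669]), np.float64(0.093)) ('top+side', array([ 0.4482, -0.063 ,  1.5034]), np.float64(0.077))
trayF ('top', array([ 0.617 ,  0.1971, -0.0536]), np.float64(0.013)) ('side', array([ 0.6189,  0.2004, -0.0531]), 
[... 1538 characters left out ...]
  32  32  30  27  23  18  45 121 196 229 233 231 229
  227 227]
 [214 214 218 225 229 215 155  82  30  11  13  15  17  20  20  23  24  26
   28  26  27  26  22  21  20  17  13  15  31  85 154 207 226 230 233 233
  230 228]
 [217 215 213 216 222 229 228 199 142  83  41  18  13  11  15  15  16  16
   15  15  15  14  15  14  13  19  38  81 139 190 215 218 218 222 227 231
  232 232]
 [216 218 217 214 214 220 226 229 229 224 207 179 139  98  76  61  47  39
   36  36  45  55  68  94 126 161 190 215 226 228 227 224 219 216 219 225
  229 232]
 [216 216 218 217 215 214 217 220 225 230 231 233 234 233 231 227 223 219
  216 218 222 224 224 224 221 222 224 226 227 227 227 227 226 222 219 221
  225 229]]
```

```bash
sed -i "s/return V<(92 if top else 62)/return V<(92 if top else 130)/; s/return (V<90)|(S<75)/return (V<90)|(S<75) if top else (V<140)/" fit.py; python3 all.py | head -5
```

```text
foot1 ('top', array([0.4517, 0.3124, 0.0517]), np.float64(0.125)) ('side', array([0.456 , 0.315 , 0.0104]), np.float64(0.329)) ('top+side', array([0.4532, 0.3121, 0.0543]), np.float64(0.254))
foot2 ('top', array([ 0.4285,  0.1837, -0.0334]), np.float64(0.12)) ('side', array([0.4289, 0.1861, 0.0198]), np.float64(0.219)) ('top+side', array([ 0.4284,  0.184 , -0.05  ]), np.float64(0.172))
knob1 ('top', array([0.4546, 0.0707, 0.072 ]), np.float64(0.055)) ('side', array([ 0.4555,  0.0721, -0.0262]), np.float64(0.145)) ('top+side', array([0.455 , 0.0706, 0.0888]), np.float64(0.101))
knob2 ('top', array([ 0.4485, -0.1814,  0.024 ]), np.float64(0.042)) ('side', array([ 0.4482, -0.1817,  0.0978]), np.float64(0.106)) ('top+side', array([ 0.4484, -0.1814,  0.0269]), np.float64(0.074))
block ('top', array([ 0.4483, -0.063 ,  1.511 ]), np.float64(0.039)) ('side', array([ 0.4487, -0.0604,  1.4669]), np.float64(0.093)) ('top+side', array([ 0.4482, -0.063 ,  1.5034]), np.float64(0.077))
```

```bash
cat > d.py <<'E'
import sys
from h import *
s=get_state(); r=R.from_quat(s['tcp_rot']); m=r.as_matrix()
x,y,z,ya=map(float,sys.argv[1:5])
y0=np.degrees(np.arctan2(m[1,1],m[0,1])); tilt=np.degrees(np.arccos(-m[2,2]))
# shifts are given in tool axes AS IF turn done last (current axes), and after the turn
d=np.array([x,y,z])-s['eef_pos']; t=m.T@d
turn=(y0-ya+90)%180-90
t2=R.from_euler('z',turn,degrees=True).inv().apply(t)
print('pos',s['eef_pos'].round(4),'y0',round(y0,1),'tilt',round(tilt,2),'t',round(s['time'],2))
print('turn',round(turn,1),'shift(mm) now',(t*1e3).round(1),'after turn',(t2*1e3).round(1))
E
python3 d.py .4525 .3125 .10 87
```

```text
pos [0.1747 0.652  0.2313] y0 75.0 tilt 0.0 t 0.9
turn -12.0 shift(mm) now [-356.2 -256.   131.3] after turn [-295.2 -324.5  131.3]
```

```bash
python3 -m handwheel '[[[0.045,0,0,0,-6],[0.045,0,0,0,-6],[0.045,-0.0245,-0.027,0.009,0],[0.045,-0.0245,-0.027,0.009,0],[0.045,-0.0245,-0.027,0.009,0],[0.045,-0.0245,-0.027,0.009,0],[0.045,-0.0245,-0.027,0.009,0],[0.045,-0.0245,-0.027,0.009,0],[0.045,-0.0245,-0.027,0.009,0],[0.045,-0.0245,-0.027,0.009,0],[0.045,-0.0245,-0.027,0.009,0],[0.045,-0.0245,-0.027,0.009,0]]]' 40
python3 -m handwheel '[[[0.045,-0.0245,-0.027,0.009,0],[0.045,-0.0245,-0.027,0.009,0],[0.045,0,0,0,0],[0.045,0,0,0,0]]]'
python3 d.py .4525 .3125 .016 87
```

```text
time: 1.9
eef_pos: [0.4061, 0.3681, 0.1413]
tcp_rot: [0.026, 1.0, 0.0, 0.0]
contact_force: [1.4, 0.1, -0.1]
opening: 0.525
finger_force: 0.0
time: 2.23
eef_pos: [0.4521, 0.3116, 0.1229]
tcp_rot: [0.028, 1.0, -0.0, -0.001]
contact_force: [-0.8, 0.4, -0.0]
opening: 0.527
finger_force: 0.0
pos [0.4521 0.3116 0.1229] y0 86.8 tilt 0.06 t 2.23
turn -0.2 shift(mm) now [ -0.5   1.  106.9] after turn [ -0.5   0.9 106.9]
```

```bash
python3 -m handwheel '[[[0.045,0,0.001,0.027,0],[0.045,0,0,0.027,0],[0.045,0,0,0.027,0],[0.045,0,0,0.02,0],[0.045,0,0,0.006,0],[0.045,0,0,0,0],[0.0,0,0,0,0],[0.0,0,0,0,0],[0.0,0,0,0,0],[0.0,0,0,0,0],[0.0,0,0,0,0],[0.0,0,0,0,0]]]' 40
python3 d.py .58 .197 .12 87
```

```text
time: 3.23
eef_pos: [0.4528, 0.315, 0.0184]
tcp_rot: [0.026, 1.0, 0.001, 0.002]
contact_force: [-1.7, 0.5, 5.9]
opening: 0.123
finger_force: 39.3
pos [0.4528 0.315  0.0184] y0 87.0 tilt 0.21 t 3.23
turn -0.0 shift(mm) now [-133.6 -110.9 -101.4] after turn [-133.5 -110.9 -101.4]
```

```bash
python3 -m handwheel '[[[0,0,0,-0.01,0],[0,0,0,-0.025,0],[0,0,0,-0.03,0],[0,-0.015,-0.008,-0.03,0],[0,-0.0275,-0.015,0,0],[0,-0.0275,-0.015,0,0],[0,-0.0275,-0.015,0,0],[0,-0.0275,-0.015,0,0],[0,-0.0275,-0.015,0,0],[0,-0.0275,-0.015,0,0],[0,-0.018,-0.012,0,0],[0,0,0,0,0]]]' 40
python3 d.py .647 .195 .025 87
python3 -c "
from h import *
cv2.imwrite('pics/s1.png',viewer.read_camera('side'))"
```

```text
time: 4.23
eef_pos: [0.6465, 0.1905, 0.1119]
tcp_rot: [0.028, 1.0, -0.0, 0.001]
contact_force: [-0.7, -0.2, -0.7]
opening: 0.127
finger_force: 39.1
pos [0.6465 0.1905 0.1119] y0 86.8 tilt 0.16 t 4.23
turn -0.2 shift(mm) now [ 0.   4.6 86.9] after turn [ 0.   4.6 86.9]
```

View pics/s1.png

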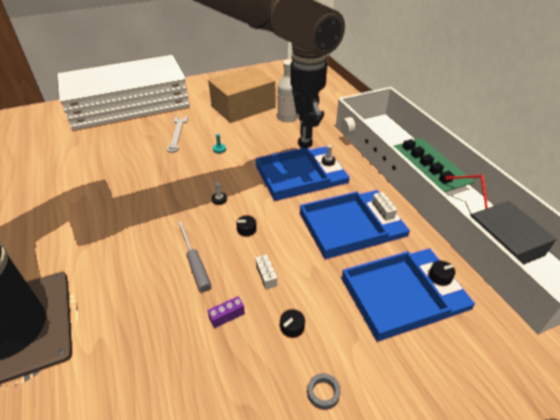

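The foot hangs upright in the gripper at (305,140), over the foot tray. Lowering it now.

```bash
python3 -m handwheel '[[[0,0,0.0046,0.025,0],[0,0,0,0.03,0],[0,0,0,0.02,0],[0,0,0,0.007,0],[0,0,0,0.004,0],[0,0,0,0.002,0],[0,0,0,0,0]]]' 40
python3 d.py .647 .195 .0234 87
```

```text
time: 4.87
eef_pos: [0.6443, 0.1989, 0.0246]
tcp_rot: [0.026, 1.0, 0.0, 0.001]
contact_force: [-0.4, -0.9, -0.7]
opening: 0.125
finger_force: 39.2
pos [0.6443 0.1989 0.0246] y0 87.0 tilt 0.15 t 4.87
turn 0.0 shift(mm) now [-2.8 -3.8  1.2] after turn [-2.8 -3.8  1.2]
```

```bash
python3 -m handwheel '[[[0,0,0,0.0015,0],[0,0,0,0.001,0],[0,0,0,0,0]]]' 40
python3 -m handwheel '[[[0.03,0,0,0,0],[0.04,0,0,0,0],[0.04,0,0,0,0],[0.04,0,0,0,0],[0.04,0,0,-0.02,0],[0.04,0,0,-0.03,0],[0.04,0,0,-0.035,0],[0.04,0,0,-0.01,0],[0.04,0,0,0,0]]]' 40
python3 d.py .4285 .1845 .10 87
```

```text
time: 5.12
eef_pos: [0.6451, 0.1988, 0.0235]
tcp_rot: [0.026, 1.0, 0.0, 0.002]
contact_force: [-1.6, -0.2, 4.4]
opening: 0.126
finger_force: 39.7
time: 5.87
eef_pos: [0.6466, 0.1989, 0.1209]
tcp_rot: [0.026, 1.0, 0.001, 0.004]
contact_force: [-0.3, 0.2, -0.1]
opening: 0.471
finger_force: 0.0
pos [0.6466 0.1989 0.1209] y0 87.0 tilt 0.52 t 5.87
turn 0.0 shift(mm) now [217.2 -25.8  18.9] after turn [217.2 -25.8  18.9]
```

```bash
python3 -m handwheel '[[[0.045,0.02,-0.0035,0,0],[0.045,0.032,-0.0035,0,0],[0.045,0.032,-0.0035,0,0],[0.045,0.032,-0.0035,0.004,0],[0.045,0.032,-0.0035,0.005,0],[0.045,0.032,-0.0035,0.005,0],[0.045,0.027,-0.0035,0.005,0],[0.045,0.01,0,0,0],[0.045,0,0,0,0],[0.045,0,0,0,0]]]' 40
python3 d.py .4285 .1855 .016 87
```

```text
time: 6.7
eef_pos: [0.4261, 0.1854, 0.0966]
tcp_rot: [0.026, 1.0, 0.0, 0.0]
contact_force: [0.1, -0.3, 1.2]
opening: 0.527
finger_force: 0.0
pos [0.4261 0.1854 0.0966] y0 87.0 tilt 0.04 t 6.7
turn 0.0 shift(mm) now [-2.4  0.2 80.6] after turn [-2.4  0.2 80.6]
```

```bash
python3 -m handwheel '[[[0.045,-0.0024,0,0.025,0],[0.045,0,0,0.03,0],[0.045,0,0,0.02,0],[0.045,0,0,0.0055,0],[0.045,0,0,0,0],[0.0,0,0,0,0],[0.0,0,0,0,0],[0.0,0,0,0,0],[0.0,0,0,0,0],[0.0,0,0,0,0]]]' 40
python3 d.py .585 .199 .11 87
```

```text
time: 7.53
eef_pos: [0.4298, 0.1855, 0.0179]
tcp_rot: [0.026, 1.0, 0.0, 0.002]
contact_force: [1.7, 0.1, 4.6]
opening: 0.126
finger_force: 39.0
pos [0.4298 0.1855 0.0179] y0 87.0 tilt 0.25 t 7.53
turn 0.0 shift(mm) now [-154.7   21.7  -91.4] after turn [-154.7   21.7  -91.4]
```

```bash
python3 -m handwheel '[[[0,0,0,-0.01,0],[0,0,0,-0.025,0],[0,0,0,-0.03,0],[0,-0.015,0.003,-0.025,0],[0,-0.03,0.004,0,0],[0,-0.03,0.004,0,0],[0,-0.03,0.004,0,0],[0,-0.03,0.004,0,0],[0,-0.0195,0.003,0,0],[0,0,0,0,0],[0,0,0,0,0]]]' 40
python3 d.py .585 .199 .025 87
```

```text
time: 8.45
eef_pos: [0.5833, 0.199, 0.1063]
tcp_rot: [0.026, 1.0, -0.0, -0.001]
contact_force: [0.3, 0.4, -0.9]
opening: 0.123
finger_force: 39.1
pos [0.5833 0.199  0.1063] y0 87.0 tilt 0.08 t 8.45
turn -0.0 shift(mm) now [-1.8  0.1 81.3] after turn [-1.8  0.1 81.3]
```

```bash
python3 -m handwheel '[[[0,-0.0018,0,0.025,0],[0,0,0,0.03,0],[0,0,0,0.02,0],[0,0,0,0.0065,0],[0,0,0,0.0015,0],[0,0,0,0.001,0],[0,0,0,0,0]]]' 40
python3 d.py .585 .199 .0232 87
```

```text
time: 9.03
eef_pos: [0.5847, 0.1991, 0.0228]
tcp_rot: [0.026, 1.0, 0.0, 0.0]
contact_force: [-0.2, -0.3, -0.3]
opening: 0.128
finger_force: 39.5
pos [0.5847 0.1991 0.0228] y0 87.0 tilt 0.0 t 9.03
turn 0.0 shift(mm) now [-0.3 -0.1 -0.4] after turn [-0.3 -0.1 -0.4]
```

```bash
python3 -m handwheel '[[[0,0,0,0.001,0],[0,0,0,0.0005,0],[0,0,0,0,0]]]' 40
python3 -m handwheel '[[[0.03,0,0,0,0],[0.04,0,0,0,0],[0.04,0,0,0,0],[0.04,0,0,0,0],[0.04,0,0,-0.02,0],[0.04,0,0,-0.03,0],[0.04,0,0,-0.035,0],[0.04,0,0,-0.01,0],[0.07,0,0,0,0]]]' 40
python3 d.py .455 .071 .10 87
```

```text
time: 9.28
eef_pos: [0.5853, 0.1991, 0.0225]
tcp_rot: [0.026, 1.0, 0.0, -0.0]
contact_force: [-2.8, -0.7, 5.4]
opening: 0.124
finger_force: 40.3
time: 10.03
eef_pos: [0.5882, 0.1995, 0.1204]
tcp_rot: [0.026, 1.0, 0.001, 0.004]
contact_force: [0.5, -0.9, 0.3]
opening: 0.599
finger_force: 0.0
pos [0.5882 0.1995 0.1204] y0 87.0 tilt 0.51 t 10.03
turn 0.0 shift(mm) now [ 126.4 -135.3   19. ] after turn [ 126.4 -135.3   19. ]
```

```bash
python3 -m handwheel '[[[0.07,0.016,-0.017,0,0],[0.07,0.021,-0.0225,0,0],[0.07,0.021,-0.0225,0.005,0],[0.07,0.021,-0.0225,0.005,0],[0.07,0.021,-0.0225,0.005,0],[0.07,0.021,-0.0225,0.005,0],[0.07,0.005,-0.005,0,0],[0.07,0,0,0,0],[0.07,0,0,0,0]]]' 40
python3 d.py .455 .0715 .001 87
python3 -c "
from h import *
for c in P:cv2.imwrite('pics/%s2.png'%c,viewer.read_camera(c))
a=cv2.imread('pics/side2.png')[120:360,180:500];cv2.imwrite('pics/c2.png',cv2.resize(a,None,fx=2.3,fy=2.3))"
```

```text
time: 10.78
eef_pos: [0.4523, 0.0713, 0.0951]
tcp_rot: [0.027, 1.0, 0.0, -0.0]
contact_force: [0.4, -0.2, 0.5]
opening: 0.823
finger_force: 0.0
pos [0.4523 0.0713 0.0951] y0 86.9 tilt 0.04 t 10.78
turn -0.1 shift(mm) now [-2.8  0.4 94.1] after turn [-2.8  0.4 94.1]
```

View pics/c2.png

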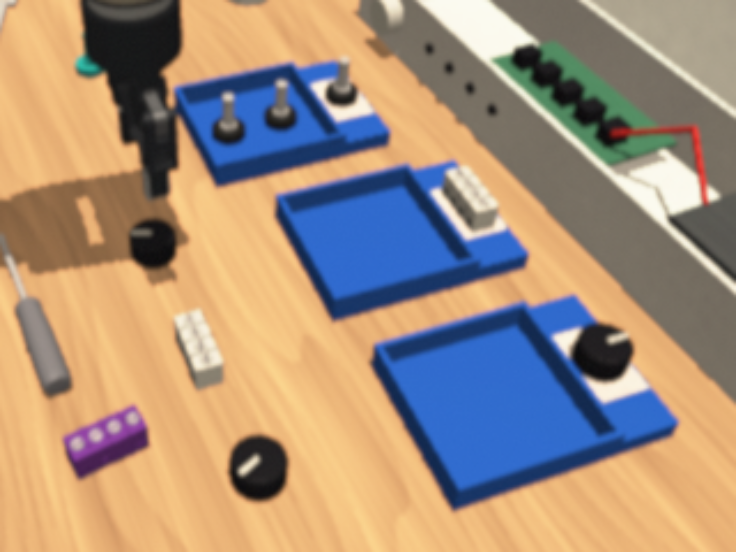

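Both feet stand upright in their tray, at (230,120) and (280,108) in the crop. The gripper is above knob 1.

```bash
python3 -m handwheel '[[[0.07,-0.0028,0,0.025,0],[0.07,0,0,0.03,0],[0.07,0,0,0.027,0],[0.07,0,0,0.01,0],[0.07,0,0,0,0],[0.03,0,0,0,0],[0.03,0,0,0,0],[0.03,0,0,0,0],[0.03,0,0,0,0],[0.03,0,0,0,0]]]' 40
python3 d.py .6735 -.2015 .09 87
```

```text
time: 11.72
eef_pos: [0.4572, 0.0711, 0.0058]
tcp_rot: [0.026, 1.0, 0.0, 0.002]
contact_force: [0.6, 0.6, 7.1]
opening: 0.496
finger_force: 41.1
pos [0.4572 0.0711 0.0058] y0 87.0 tilt 0.27 t 11.72
turn -0.0 shift(mm) now [-230.7 -260.9  -83.2] after turn [-230.6 -260.9  -83.2]
```

```bash
python3 -m handwheel '[[[0.03,0,0,-0.01,0],[0.03,0,0,-0.025,0],[0.03,0,0,-0.03,0],[0.03,-0.012,-0.014,-0.022,0],[0.03,-0.0257,-0.029,0,0],[0.03,-0.0257,-0.029,0,0],[0.03,-0.0257,-0.029,0,0],[0.03,-0.0257,-0.029,0,0],[0.03,-0.0257,-0.029,0,0],[0.03,-0.0257,-0.029,0,0],[0.03,-0.0257,-0.029,0,0],[0.03,-0.0257,-0.029,0,0]]]' 40
python3 -m handwheel '[[[0.03,-0.012,-0.015,0,0],[0.03,0,0,0,0],[0.03,0,0,0,0]]]' 40
python3 d.py .6735 -.2015 .011 87
```

```text
time: 12.72
eef_pos: [0.6599, -0.1875, 0.0911]
tcp_rot: [0.026, 1.0, 0.0, -0.0]
contact_force: [0.4, 0.1, -0.4]
opening: 0.498
finger_force: 40.8
time: 12.97
eef_pos: [0.6705, -0.2024, 0.0908]
tcp_rot: [0.027, 1.0, 0.0, -0.0]
contact_force: [-1.0, -0.4, -0.5]
opening: 0.494
finger_force: 40.8
pos [ 0.6705 -0.2024  0.0908] y0 86.9 tilt 0.06 t 12.97
turn -0.1 shift(mm) now [-3.1  1.  79.8] after turn [-3.1  1.  79.8]
```

```bash
python3 -m handwheel '[[[0.03,-0.003,0.001,0.025,0],[0.03,0,0,0.03,0],[0.03,0,0,0.018,0],[0.03,0,0,0.005,0],[0.03,0,0,0.001,0],[0.03,0,0,0.001,0],[0.03,0,0,0,0],[0.03,0,0,0,0]]]' 40
python3 d.py .6735 -.2015 .0108 87
```

```text
time: 13.63
eef_pos: [0.6738, -0.2002, 0.0115]
tcp_rot: [0.026, 1.0, -0.0, 0.0]
contact_force: [0.1, -0.5, -1.5]
opening: 0.501
finger_force: 41.6
pos [ 0.6738 -0.2002  0.0115] y0 87.0 tilt 0.03 t 13.63
turn 0.0 shift(mm) now [ 0.3 -1.3  0.7] after turn [ 0.3 -1.3  0.7]
```

```bash
python3 -m handwheel '[[[0.03,0,0,0.001,0],[0.03,0,0,0.0005,0],[0.03,0,0,0,0]]]' 40
python3 -m handwheel '[[[0.05,0,0,0,0],[0.062,0,0,0,0],[0.062,0,0,0,0],[0.062,0,0,0,0],[0.062,0,0,-0.02,0],[0.062,0,0,-0.03,0],[0.07,0,0,-0.03,0],[0.07,0,0,-0.01,0],[0.07,0,0,0,0]]]' 40
python3 d.py .4485 -.1815 .095 87
```

```text
time: 13.88
eef_pos: [0.6742, -0.2006, 0.0108]
tcp_rot: [0.026, 1.0, 0.0, 0.0]
contact_force: [-1.9, 1.8, 5.8]
opening: 0.495
finger_force: 42.0
time: 14.63
eef_pos: [0.6763, -0.2018, 0.1038]
tcp_rot: [0.026, 1.0, -0.002, 0.004]
contact_force: [1.0, -1.5, 0.1]
opening: 0.818
finger_force: 0.0
pos [ 0.6763 -0.2018  0.1038] y0 87.0 tilt 0.47 t 14.63
turn -0.0 shift(mm) now [228.6   8.4   7.1] after turn [228.6   8.4   7.1]
```

```bash
python3 -m handwheel '[[[0.07,0.02,0.001,0,0],[0.07,0.033,0.001,0,0],[0.07,0.033,0.001,0,0],[0.07,0.033,0.001,0.004,0],[0.07,0.033,0.001,0.003,0],[0.07,0.033,0.001,0,0],[0.07,0.028,0.001,0,0],[0.07,0.0135,0.001,0,0],[0.07,0,0,0,0],[0.07,0,0,0,0]]]' 40
python3 d.py .4485 -.1815 .002 87
```

```text
time: 15.47
eef_pos: [0.447, -0.1804, 0.0909]
tcp_rot: [0.027, 1.0, 0.001, -0.001]
contact_force: [0.5, -1.2, -0.3]
opening: 0.821
finger_force: 0.0
pos [ 0.447  -0.1804  0.0909] y0 87.0 tilt 0.12 t 15.47
turn -0.0 shift(mm) now [-1.7 -1.2 88.9] after turn [-1.7 -1.2 88.9]
```

```bash
python3 -m handwheel '[[[0.07,-0.0017,-0.001,0.025,0],[0.07,0,0,0.03,0],[0.07,0,0,0.025,0],[0.07,0,0,0.009,0],[0.07,0,0,0,0],[0.03,0,0,0,0],[0.03,0,0,0,0],[0.03,0,0,0,0],[0.03,0,0,0,0],[0.03,0,0,0,0]]]' 40
python3 d.py .61 -.1975 .09 87
```

```text
time: 16.3
eef_pos: [0.4513, -0.1829, 0.0051]
tcp_rot: [0.026, 1.0, -0.001, 0.002]
contact_force: [0.8, -0.7, 4.4]
opening: 0.495
finger_force: 40.9
pos [ 0.4513 -0.1829  0.0051] y0 87.0 tilt 0.26 t 16.3
turn -0.0 shift(mm) now [-159.6   -6.4  -84.2] after turn [-159.6   -6.4  -84.2]
```

```bash
python3 -m handwheel '[[[0.03,0,0,-0.01,0],[0.03,0,0,-0.025,0],[0.03,0,0,-0.03,0],[0.03,-0.015,-0.001,-0.02,0],[0.03,-0.032,-0.001,0,0],[0.03,-0.032,-0.001,0,0],[0.03,-0.032,-0.001,0,0],[0.03,-0.03,-0.001,0,0],[0.03,-0.018,-0.001,0,0],[0.03,0,0,0,0],[0.03,0,0,0,0]]]' 40
python3 d.py .61 -.1975 .0105 87
```

```text
time: 17.22
eef_pos: [0.6081, -0.196, 0.0884]
tcp_rot: [0.026, 1.0, 0.0, -0.0]
contact_force: [-1.2, 0.9, -0.8]
opening: 0.498
finger_force: 40.8
pos [ 0.6081 -0.196   0.0884] y0 87.0 tilt 0.06 t 17.22
turn 0.0 shift(mm) now [-2.1 -1.4 77.9] after turn [-2.1 -1.4 77.9]
```

```bash
python3 -m handwheel '[[[0.03,-0.001,-0.001,0.025,0],[0.03,0,0,0.03,0],[0.03,0,0,0.016,0],[0.03,0,0,0.005,0],[0.03,0,0,0.001,0],[0.03,0,0,0.001,0],[0.03,0,0,0.0005,0],[0.03,0,0,0,0]]]' 40
python3 d.py .61 -.1975 .0105 87
```

```text
time: 17.88
eef_pos: [0.6089, -0.1974, 0.0105]
tcp_rot: [0.026, 1.0, -0.0, 0.0]
contact_force: [0.8, 0.3, 0.1]
opening: 0.495
finger_force: 40.8
pos [ 0.6089 -0.1974  0.0105] y0 87.0 tilt 0.04 t 17.88
turn -0.0 shift(mm) now [-1.1 -0.  -0. ] after turn [-1.1 -0.  -0. ]
```

```bash
python3 -m handwheel '[[[0.03,0,0,0.001,0],[0.03,0,0,0.0005,0],[0.03,0,0,0,0]]]' 40
python3 -m handwheel '[[[0.05,0,0,0,0],[0.062,0,0,0,0],[0.062,0,0,0,0],[0.062,0,0,0,0],[0.062,0,0,-0.02,0],[0.062,0,0,-0.03,0],[0.06,0,0,-0.03,0],[0.06,0,0,-0.01,0],[0.06,0,0,0,0]]]' 40
python3 d.py .4485 -.062 .095 -3.8
python3 -c "
from h import *
print(get_state()['qpos'].round(2))"
```

```text
time: 18.13
eef_pos: [0.6092, -0.1975, 0.0101]
tcp_rot: [0.026, 1.0, -0.0, -0.0]
contact_force: [-2.9, 0.8, 7.6]
opening: 0.497
finger_force: 41.4
time: 18.88
eef_pos: [0.6115, -0.1985, 0.1024]
tcp_rot: [0.026, 1.0, -0.002, 0.004]
contact_force: [-0.8, -0.6, 0.4]
opening: 0.7
finger_force: 0.0
pos [ 0.6115 -0.1985  0.1024] y0 87.0 tilt 0.45 t 18.88
turn -89.2 shift(mm) now [170.  127.8   5.8] after turn [-125.4  171.8    5.8]
[-0.47  0.34  1.76  0.    1.04 -1.99]
```

```bash
python3 -m handwheel '[[[0.06,0.017,0.0128,0,0],[0.06,0.027,0.02,0,0],[0.06,0.027,0.02,0,0],[0.06,0.027,0.02,0,0],[0.06,0.027,0.02,0,0],[0.06,0.027,0.02,0,0],[0.06,0.018,0.015,0,0],[0.06,0,0,0,7],[0.06,0,0,0,7],[0.06,0,0,0,7],[0.06,0,0,0,7],[0.06,0,0,0,7]]]' 40
python3 -m handwheel '[[[0.06,0,0,0,7],[0.06,0,0,0,7],[0.06,0,0,0,7],[0.06,0,0,0,7],[0.06,0,0,0,7],[0.06,0,0,0,7],[0.06,0,0,0,7],[0.06,0,0,0,6.8],[0.06,0,0,0,0],[0.06,0,0,0,0],[0.06,0,0,0,0]]]' 40
python3 d.py .4485 -.062 .005 -3.8
python3 -c "
from fit import *
for c in P:cv2.imwrite('pics/%s3.png'%c,viewer.read_camera(c))
I={'side':cv2.imread('pics/side3.png')}
print(fit(I,'block',.4485,-.062,1.505))
a=I['side'][120:360,180:500];cv2.imwrite('pics/c3.png',cv2.resize(a,None,fx=2.3,fy=2.3))"
```

```text
time: 19.88
eef_pos: [0.4446, -0.0602, 0.0963]
tcp_rot: [0.328, 0.945, 0.0, -0.002]
contact_force: [-0.1, -0.2, -0.0]
opening: 0.705
finger_force: 0.0
time: 20.8
eef_pos: [0.4453, -0.0605, 0.0973]
tcp_rot: [0.729, 0.684, -0.0, -0.001]
contact_force: [0.2, -0.3, -0.1]
opening: 0.702
finger_force: 0.0
pos [ 0.4453 -0.0605  0.0973] y0 -3.7 tilt 0.11 t 20.8
turn 0.1 shift(mm) now [-1.3  3.4 92.3] after turn [-1.3  3.4 92.3]
{'side': (array([ 0.4487, -0.0605,  1.4913]), np.float64(0.081))}
```

View pics/c3.png

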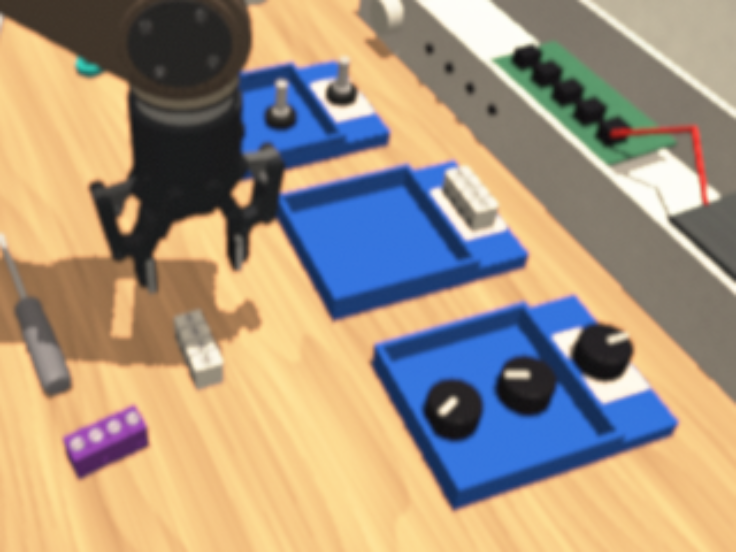

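Both knobs stand in their tray, at (453,408) and (526,383) in the crop, and the gripper straddles the white block at (198,348). The purple block is clear of it.

```bash
python3 -m handwheel '[[[0.06,-0.001,0.0033,0.025,0],[0.06,0,0,0.03,0],[0.06,0,0,0.026,0],[0.06,0,0,0.011,0],[0.06,0,0,0,0],[0.01,0,0,0,0],[0.01,0,0,0,0],[0.01,0,0,0,0],[0.01,0,0,0,0],[0.01,0,0,0,0],[0.01,0,0,0,0]]]' 40
python3 d.py .644 -.005 .09 -3.6
```

```text
time: 21.82
eef_pos: [0.4507, -0.0625, 0.0079]
tcp_rot: [0.73, 0.683, 0.001, 0.002]
contact_force: [-0.3, 0.5, 5.9]
opening: 0.266
finger_force: 40.3
pos [ 0.4507 -0.0625  0.0079] y0 -3.8 tilt 0.19 t 21.82
turn -0.2 shift(mm) now [ 70.1 189.3 -81.6] after turn [ 69.4 189.6 -81.6]
```

```bash
python3 -m handwheel '[[[0.01,0,0,-0.01,0],[0.01,0,0,-0.025,0],[0.01,0,0,-0.03,0],[0.01,0.004,0.012,-0.018,0],[0.01,0.0115,0.031,0,0],[0.01,0.0115,0.031,0,0],[0.01,0.0115,0.031,0,0],[0.01,0.0115,0.031,0,0],[0.01,0.0115,0.031,0,0],[0.01,0.008,0.022,0,0],[0.01,0,0,0,0],[0.01,0,0,0,0]]]' 40
python3 d.py .644 -.005 .0129 -3.6
```

```text
time: 22.82
eef_pos: [0.6426, -0.0047, 0.0892]
tcp_rot: [0.73, 0.684, -0.0, -0.0]
contact_force: [-0.4, -0.0, -1.8]
opening: 0.271
finger_force: 39.5
pos [ 0.6426 -0.0047  0.0892] y0 -3.7 tilt 0.05 t 22.82
turn -0.1 shift(mm) now [-0.2  1.4 76.3] after turn [-0.2  1.4 76.3]
```

```bash
python3 -m handwheel '[[[0.01,0,0.001,0.025,0],[0.01,0,0,0.03,0],[0.01,0,0,0.015,0],[0.01,0,0,0.005,0],[0.01,0,0,0.001,0],[0.01,0,0,0.001,0],[0.01,0,0,0.0005,0],[0.01,0,0,0,0]]]' 40
python3 d.py .644 -.005 .0129 -3.6
```

```text
time: 23.48
eef_pos: [0.6428, -0.0054, 0.0128]
tcp_rot: [0.73, 0.683, -0.001, -0.0]
contact_force: [-2.7, 0.8, 3.2]
opening: 0.27
finger_force: 40.3
pos [ 0.6428 -0.0054  0.0128] y0 -3.8 tilt 0.08 t 23.48
turn -0.2 shift(mm) now [ 0.5  1.1 -0.1] after turn [ 0.5  1.1 -0.1]
```

Touched down. Now I'll release, rise, back off toward the robot and check.

```bash
python3 -m handwheel '[[[0.035,0,0,0,0],[0.04,0,0,0,0],[0.04,0,0,0,0],[0.04,0,0,0,0],[0.04,0,0,-0.02,0],[0.04,0,0,-0.03,0],[0.04,0,0,-0.04,0],[0.04,0,0,-0.04,0],[0.04,0,-0.03,-0.02,0],[0.04,0,-0.04,0,0],[0.04,0,-0.04,0,0],[0.04,0,-0.04,0,0]]]' 40
python3 -m handwheel '[[[0.04,0,-0.03,0,0],[0.04,0,0,0,0],[0.04,0,0,0,0],[0.04,0,0,0,0],[0.04,0,0,0,0],[0.04,0,0,0,0]]]' 40
python3 -c "
from fit import *
I={c:viewer.read_camera(c) for c in P}
for c in P:cv2.imwrite('pics/%s4.png'%c,I[c])
a=I['side'][120:420,150:500];cv2.imwrite('pics/c4.png',cv2.resize(a,None,fx=2,fy=2))
a=I['top'][80:300,85:445];cv2.imwrite('pics/d4.png',cv2.resize(a,None,fx=2.2,fy=2.2))"
```

```text
time: 24.48
eef_pos: [0.4926, 0.0048, 0.1623]
tcp_rot: [0.73, 0.683, 0.0, 0.001]
contact_force: [-0.8, 0.4, 0.3]
opening: 0.47
finger_force: 0.0
time: 24.98
eef_pos: [0.4651, 0.0064, 0.1623]
tcp_rot: [0.73, 0.683, 0.0, 0.0]
contact_force: [1.2, 0.9, -0.6]
opening: 0.467
finger_force: 0.0
```

View pics/c4.png

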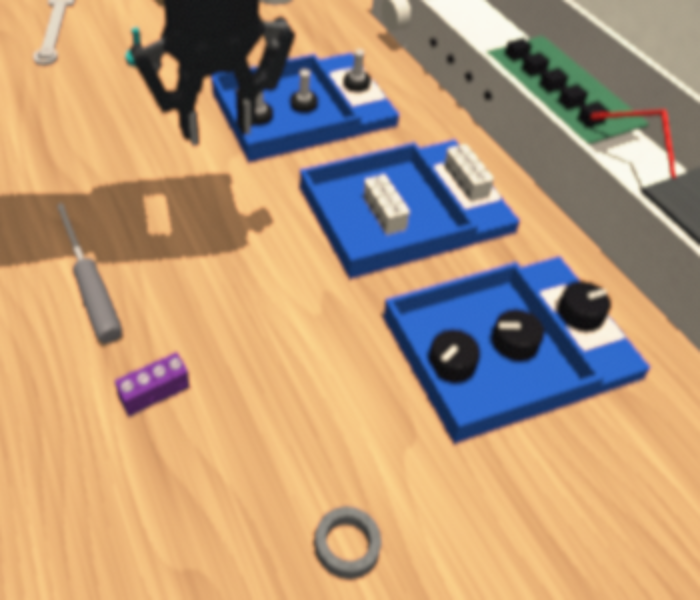

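View pics/d4.png

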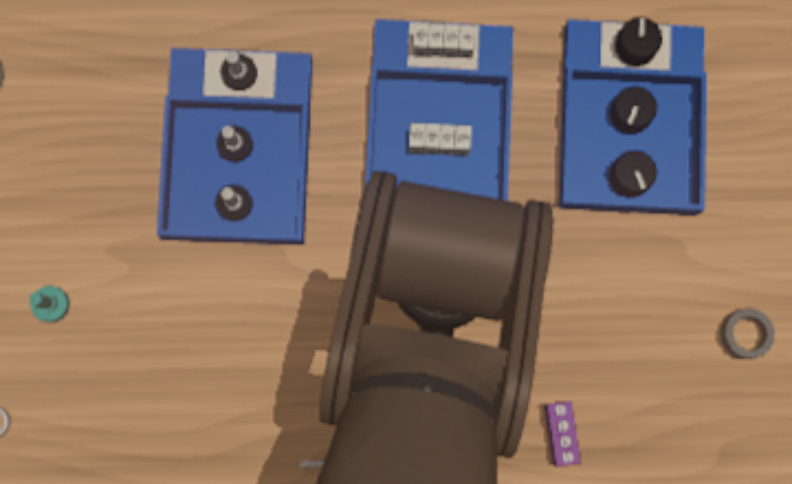

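In the top crop both feet (233,142 and 233,202), the block (440,138) and both knobs (633,110 and 633,173) stand upright in the right trays. The tape and look-alikes haven't moved, and the arm is clear.

```bash
python3 -c "
from plant import sign_off
print(sign_off())"
```

```text
the job is handed in; nothing more can be done
None
```

All five parts are standing upright and released in their matching trays; the tape and look-alikes were left alone, and I handed the job in after about 25 s of robot time.

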